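# Mount a salvaged spindle in the bench centres

### The arm

A 6-joint arm with a two-finger parallel gripper is mounted at the origin on the work surface. World frame = base frame: x ahead of the robot, y to its left, z up, the work surface at z = 0. Lengths are in mm, angles in rad, forces in N, time in s.
With the tool pointing down it reaches from about 300 to 875 mm from the base axis. Payload 6.4 kg.
Tool frame: the origin (TCP) lies where the fingers leave the gripper's body, on its centre line; the fingertips stand 64 mm ahead of it and the grasp point (between the pads) lies 45 mm ahead of it (tips_ahead is the distance from the TCP to the fingertips, in mm); z points along the fingers, y is the line along which they close (so a half turn about z gives the same grasp; the last joint's range is limited). The gripper opens to 88 mm and grips with 3 to 60 N. Pads are 18 mm wide; open, the fingers measure 123 mm over their backs; the gripper's body (75 mm by 187 mm) begins 45 mm behind the grasp point.
Start: joints at [-1.377, 0.181, 1.607, -0, 1.354, -0.206], TCP at [223.827, -529.663, 302.714] pointing down, gripper open.
Joint ranges: [-2.99, 2.99], [-0.89, 2.07], [0.3, 2.58], [-1.14, 4.28], [0, 2.63], [-3.12, 3.12]. Speed limits (rad/s): [2.57, 2.57, 3.01, 3.14, 3.14, 3.14].

### API

Orientations are given as a unit quaternion [x, y, z, w].
In Python, from workcell import get_obs, read_camera, job_done, tips_ahead gives the robot as it stands. The module is installed in compiled form; this text tells all that it offers.
- The arm moves only by the shell command python3 -m jog 'ROWS'. ROWS is JSON, a list of rows, each a list of 5 numbers: the finger opening in mm, from 0 to 88.1, then the shift along the tool's x, y, z in units of 40 mm (1.0 is 40 mm), then the turn about the tool's z in units of 6 degrees (1.0 is 6 degrees). A call has 1 to 5 rows; each row is the pose to reach, as a shift and turn from the pose commanded when the call began, along the tool's axes at that moment; what a row does not reach only later rows make up. A row lasts 1/12 s, in which the tool goes at most 41.7 mm and 7.16 degrees, less where a joint would pass 70% of its speed; a pose out of reach is approached as far as the arm can. A call with a gripper value outside its range is refused whole. The fingers move at their own pace and stop on an object; the grip force is fixed at half the most. Time passes only in rows, so rows that repeat a pose let the fingers close. It gives the time, the measured TCP pose, the force, the opening and the grip force at its end, in the units of the state.
- get_obs(): the state, without advancing time (a new reading comes with each control period).
- read_camera(name): name is "scene" or "top" or "wrist"; returns a dict with "img" (400x640x3 uint8, red, green, blue), "fov_y" (degrees; the focal length in pixels is half the picture's height over the tangent of half this angle, whatever the lens; pixels are square), "cx", "cy" (the principal point, pixels), "R" (3x3) and "t" (3): a world point X has camera coordinates R X + t. Camera axes: x right, y down, z forward; pixel columns grow to the right and rows downward; lengths in mm; the calibration is good to about 2 mm. A picture is of the moment at which its call begins. There is no depth.
- job_done(): hands the job in; it is judged then, once.
The state is a dict: "t": time; "joint_pos": joint angles; "dq": joint speeds; "effort": joint torques, N m; "tcp_pos": TCP position; "eef_rot": TCP orientation; "contact_force": force on the tool from outside, world axes, zero at the start; "torque": the same for the moment, N m; "gripper_width": finger opening in mm; "grip_force": force on a finger pad.
Only numpy, scipy, OpenCV 4.12 (cv2) and the standard library are available. Lean on these libraries where they do the work, as an engineer would, in place of code of your own. Each camera call takes 0.05 s, during which the arm holds its last target. There are 200 camera calls.

### The job

First take the amber bottle off the centre stand and stand it upright in the blue crate. Then take the wooden spindle from the green tray, lay it on the stand's two V rests between the cup centres, and slide the red tailstock up until the spindle is fully home in both cups, with no gap at either end. Do not let the bottle topple, and leave the jar, candlestick, flagon and mug where they are.

Things in the scene. Friction and masses are not known exactly. Their poses are not given: they have to be found in the camera images.
- stand: Green bench-centre stand, fixed; bed 70 mm wide (x), y from -130 to +205 mm, 20 mm thick. Origin on the table below the middle of the mounted spindle's place; y runs along the centre axis (75 mm above the table, x = 0) from the headstock to the tailstock, z up. Headstock block: 60 mm wide, y -130 to -94 mm, top at 100 mm.
- rests (a point): Point on the centre axis midway between the two dark V rests: stand (0, 0, 75) mm. The rests (90 degree V, 12 mm thick along y) stand at y = -45 and +45 mm of the stand, reach 25 mm either side and up to 79 mm above the table, and carry the spindle's 26 mm body right on the centre axis; it slides lengthwise in them easily. Between them the bed is bare.
- head_cup (a point): Centre of the mouth of the headstock's steel cup: stand (0, -75, 75) mm. The cup opens to +y of the stand; 32 mm outside, 19 mm bore, 14 mm deep.
- tail_cup (a point): Centre of the mouth of the tailstock's cup (same size, opens to -y of the stand); it moves with the tailstock and lies at stand (0, 70 + joint value in mm, 75) mm.
- tail_knob (a point): Grip point of the black upright grip on the red tailstock, 126 mm above the table at stand (0, 108 + joint value in mm). The grip is 24 mm (stand x) by 22 mm (stand y), from 100 to 142 mm above the table. The block below it: 60 mm wide, 40 mm along y, top at 100 mm.
- tail (a joint): Slide of the tailstock along +y of the stand, 0 to 0.07 m; larger is further from the headstock. The cup mouths are 145 mm + this value apart: 0.005 with the spindle fully home. It moves against about 2 N of friction and stays where it is left. It can start too close for the spindle to go in.
- spindle: Turned wooden spindle, loose, 70 to 130 g, lying in the green tray. Round body 26 mm diameter, 150 mm long, with a pale 14 mm pin 12 mm long at each end (last 5 mm tapered to 9 mm); 174 mm over all, both ends alike (either way round is right). Origin at its centre on its axis; y along it. The body's end shoulders meet the cup mouths when it is home.
- bottle: Amber glass bottle with cork, loose, about 180 g, 40 mm diameter and 120 mm tall, straight-sided for at least its lower 65 mm; stands upright on the stand's bed between the V rests, in the spindle's way. Origin at the centre of its underside, z up.
- crate: Blue plastic open crate, fixed, 220 mm (its x) by 160 mm (its y), 60 mm high, walls and floor 5 mm. Origin at the centre of its underside, z up. It holds the jar. It may stand to the left or the right of the stand.
- tray: Green open cardboard tray, fixed, 250 mm (its x) by 140 mm (its y), 45 mm high, walls and floor 4 mm, lying on the other side of the stand from the crate. Origin at the centre of its underside, z up.
- jar: Small green glass jar with brass lid, loose, 48 mm diameter, 60 mm tall, standing in the blue crate. Origin at the centre of its underside. To be left alone.
- candlestick: Brass candlestick, loose, 68 mm foot, 110 mm tall, near the stand, on the robot's side or beyond. Origin at the centre of its underside. To be left alone.
- flagon: Terracotta stoneware bottle, loose, 64 mm diameter, 130 mm tall, near the stand, on the robot's side or beyond. Origin at the centre of its underside. To be left alone.
- mug: White mug, loose, 64 mm diameter, 60 mm tall, standing beyond the stand. Origin at the centre of its underside. To be left alone.
Not all that is in view belongs to the job. Several things have the shape of the bottle; the one meant has the colours described above.

How it is judged:
By the outcome, as a careful person would: the job done as asked, in the order asked, and still so for the second after the job is handed in, with the robot touching nothing.
It also fails if it takes over 72 s, if anything falls off the work surface, if the arm or the gripper's body presses on something with over 40 N, if the wrist force passes 120 N, or if a joint passes its speed limit or range.

## Working session

There is one attempt and no reset: what is moved stays moved. The work goes in short steps, Python scripts to look and compute and a shell command to move; the robot and the scene stay as the last step left them, time stands still between calls to the robot, and variables do not carry over. Pictures are saved under pics/ and viewed, at most 10 in all, crops included, and the job is handed in when it is done.

```bash
mkdir -p pics; cat > h.py <<'E'
import numpy as np, cv2
from workcell import *
def cam(n,f=None):
    c=read_camera(n)
    if f: cv2.imwrite('pics/'+f,c['img'][:,:,::-1])
    return c
def F(c): return 200/np.tan(np.radians(c['fov_y'])/2)
def proj(c,X):
    q=np.array(c['R'])@np.array(X,float)+np.array(c['t']); return (F(c)*q[:2]/q[2]+[c['cx'],c['cy']]).round(1)
def ray(c,u,v,z):
    R=np.array(c['R']);d=R.T@np.array([(u-c['cx'])/F(c),(v-c['cy'])/F(c),1]);o=-R.T@np.array(c['t'])
    return (o+d*(z-o[2])/d[2]).round(1)
E
python3 - <<'E'
from h import *
for n in('top','scene'):
    c=cam(n,n+'0.png');print(n,c['fov_y'],c['cx'],c['cy'],-np.array(c['R']).T@c['t'],np.array(c['R']).round(3).tolist())
o=get_obs();print(o['tcp_pos'],o['eef_rot'],o['t'],o['gripper_width'])
E
```

```text
top 47.53083686994603 327.6958930662583 199.54073589649494 [ 396.77406988    2.63033629 1182.54960047] [[-0.023, -1.0, -0.0], [-0.985, 0.022, -0.169], [0.169, -0.004, -0.986]]
scene 42.04946233641156 317.561903796121 192.49050619320585 [1374.97700604 -474.48298815 1085.32269891] [[0.513, 0.858, -0.003], [0.616, -0.371, -0.695], [-0.597, 0.355, -0.719]]
[ 223.7701962  -529.25802495  301.89705273] [ 9.80085622e-01  1.98573806e-01  3.70949585e-06 -7.85911523e-04] 0.1 88.04506292321044
```

View pics/top0.png

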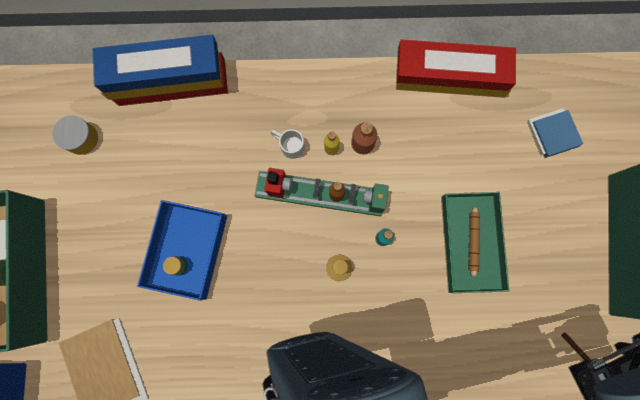

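View pics/scene0.png

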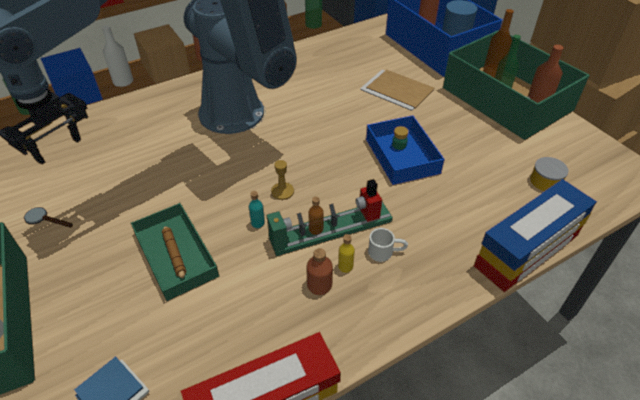

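The top view shows the stand with the tailstock on the left (272,181), headstock at (378,198) and the amber bottle at (337,190). The crate is at (183,250) with the jar at (175,265). The tray is at (475,242), with the spindle along (474,210)-(474,273). The candlestick is at (338,267), a teal decoy at (385,237), a yellow decoy at (332,143), the flagon at (364,137) and the mug at (291,143).

```bash
python3 - <<'E'
from h import *
c=cam('top');im=c['img'];z=cv2.resize(im[165:220,245:400],None,fx=5,fy=5,interpolation=cv2.INTER_CUBIC);cv2.imwrite('pics/z1.png',z[:,:,::-1])
for n,uv,h in [('jar',(174,265),60),('cand',(340,265),100),('teal',(389,234),120),('flag',(367,129),130),('mug',(291,138),60),('yel',(332,136),120),('sp1',(475,208),20),('sp2',(474,275),20),('bot cork',(339,185),120)]: print(n,ray(c,*uv,h))
print('crate rim',[ray(c,*p,60).tolist() for p in((163,202),(227,213),(206,299),(139,286))])
print('tray rim',[ray(c,*p,45).tolist() for p in((443,194),(499,192),(508,291),(449,292))])
E
```

```text
jar [435.1 378.2  60. ]
cand [424.8 -26.9 100. ]
teal [ 493.6 -143.1  120. ]
flag [ 747.7 -100.1  130. ]
mug [751.4  89.   60. ]
yel [735.2 -15.3 120. ]
sp1 [ 565.  -382.4   20. ]
sp2 [ 394.3 -366.6   20. ]
bot cork [613.3 -29.1 120. ]
crate rim [[592.1, 411.1, 60.0], [560.7, 250.4, 60.0], [351.9, 298.0, 60.0], [386.4, 461.4, 60.0]]
tray rim [[599.3, -295.4, 45.0], [601.2, -438.4, 45.0], [353.7, -439.2, 45.0], [354.6, -294.2, 45.0]]
```

View pics/z1.png

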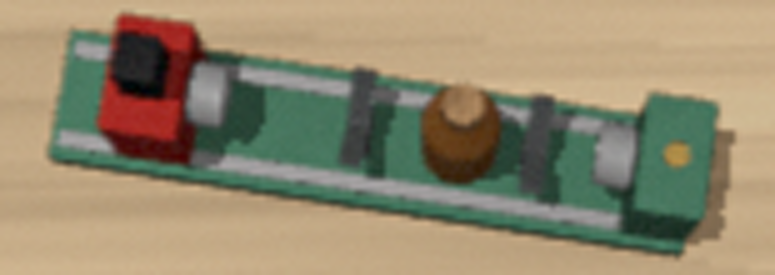

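```bash
cat > fit.py <<'E'
from h import *
from scipy.optimize import least_squares
def S(p,X):
    s,k=np.sin(p[2]),np.cos(p[2]); X=np.array(X,float); return np.array([p[0]+k*X[0]-s*X[1],p[1]+s*X[0]+k*X[1],X[2]])
E
python3 - <<'E'
from fit import *
c=cam('top')
# robot side = stand -x? stand y->world +y approx; x -> world +x
P=[((35,205,20),(72,30)),((-35,205,20),(54,154)),((-35,-130,20),(684,243)),
((0,45,79),(358,113)),((0,-45,79),(540,141)),((30,-94,100),(648,94)),((30,-130,100),(718,103))]
uv=np.array([b for a,b in P])/5+[245,165]-.4
r=least_squares(lambda p:np.concatenate([proj(c,S(p,a))-b for (a,_),b in zip(P,uv)]),[610,0,0],diff_step=1e-3)
p=r.x;print(p,r.fun.reshape(-1,2).round(1).tolist())
for j in(0,30,60): print(j,(proj(c,S(p,(0,108+j,142)))-[244.6,164.6])*5, (proj(c,S(p,(0,70+j,91)))-[244.6,164.6])*5)
print('rests',S(p,(0,0,75)),'botcork z120',ray(c,463/5+244.6,102/5+164.6,120))
sc=cam('scene')
E
```

```text
[609.10644531   0.           0.        ] [[-10.8, 12.5], [-7.4, 14.2], [-4.0, -6.5], [-7.5, 3.5], [-7.5, -2.9], [-9.1, -7.7], [-8.3, -9.8]]
0 [180. 108.] [268.5 127. ]
30 [116.  109.5] [207. 128.]
60 [ 51.5 111. ] [146.  129.5]
rests [609.10644531   0.          75.        ] botcork z120 [613.4 -24.8 120. ]
```

```bash
sed -i 's/.round(1)//' h.py; python3 - <<'E'
from fit import *
c=cam('top')
P=[((35,205,20),(72,30)),((-35,205,20),(54,154)),((-35,-130,20),(684,243)),
((0,45,79),(358,113)),((0,-45,79),(540,141)),((30,-94,100),(648,94)),((30,-130,100),(718,103))]
uv=np.array([b for a,b in P])/5+[244.6,164.6]
r=least_squares(lambda p:np.concatenate([proj(c,S(p,a))-b for (a,_),b in zip(P,uv)]),[610,-10,-.1])
p=r.x;print(p,r.fun.reshape(-1,2).round(1).tolist())
for j in(0,15,30,60): print(j,(proj(c,S(p,(0,108+j,142)))-[244.6,164.6])*5, (proj(c,S(p,(0,70+j,91)))-[244.6,164.6])*5)
print('rests',S(p,(0,0,75)),'botcork z120',ray(c,463/5+244.6,102/5+164.6,120), ray(c,461/5+244.6,160/5+164.6,20))
E
```

```text
[ 6.08992903e+02 -1.84104985e+01 -1.73387565e-01] [[-0.2, -0.7], [-1.4, 0.5], [0.4, 1.9], [0.2, 0.3], [-0.3, 0.0], [0.3, -1.2], [0.9, -0.8]]
0 [222.61537167  68.26187227] [307.78762807 102.00715434]
15 [191.05099231  63.56390206] [277.59089801  97.50550552]
30 [159.50929178  58.86930732] [247.41490428  93.00694802]
60 [96.49382947 49.49022968] [187.1250404   84.01909424]
rests [608.99290297 -18.41049852  75.        ] botcork z120 [613.43637386 -24.79828971 120.        ] [603.09655927 -25.53579173  20.        ]
```

```bash
cat >> fit.py <<'E'
ST=[609,-18.4,-.173]
def go(x=None,y=None,z=None,yaw=None):
    "units to reach world TCP / tool-y angle from the measured pose"
    from scipy.spatial.transform import Rotation as Ro
    o=get_obs();R=Ro.from_quat(o['eef_rot']).as_matrix();t=np.array(o['tcp_pos'])
    g=np.array([t[i] if v is None else v for i,v in enumerate((x,y,z))])
    a=np.arctan2(R[1,1],R[0,1]);d=0 if yaw is None else -np.degrees((yaw-a+np.pi/2)%np.pi-np.pi/2)/6
    print('t',round(o['t'],2),'tcp',t.round(1),'yaw',a.round(3),'q6',round(o['joint_pos'][5],2),'w',round(o['gripper_width'],1),'F',np.round(o['contact_force'],1),'| shift',(R.T@(g-t)/40).round(3),'turn',np.round(d,2))
E
R='[88,3.46,-1.96,0,0]'
python3 -m jog '[[88,3.46,-1.96,0,0],[88,3.46,-1.96,0,0],[88,3.46,-1.96,0,0],[88,3.46,-1.96,0,0]]'
python3 -m jog '[[88,3.46,-1.96,0,0],[88,3.46,-1.96,0,0],[88,3.46,-1.96,0,0],[88,3.46,-1.96,0,0]]' >/dev/null
python3 -m jog '[[88,3.46,-1.96,0,0],[88,3.46,-1.96,0,0],[88,3.46,-1.96,0,0],[88,3.46,-1.96,0,0]]' >/dev/null
python3 -m jog '[[88,3.46,-1.96,0,0],[88,3.46,-1.96,0,0],[88,3.46,-1.96,0,0],[88,3.46,-1.96,0,0]]' >/dev/null
python3 -m jog '[[88,0,0,0,-4.76],[88,0,0,0,-4.76],[88,0,0,0,-4.76],[88,0,0,0,-4.76]]' >/dev/null
python3 -m jog '[[88,0,0,0,-4.76],[88,0,0,0,-4.76],[88,0,0,0,-4.76],[88,0,0,0,-4.76],[88,0,0,0,-4.76]]'
python3 - <<'E'
from fit import *
go(612,-25,None,-.173)
c=cam('wrist','w1.png')
for n,X in[('bot base',(612,-25,20)),('rest+',S(ST,(0,45,79))),('rest-',S(ST,(0,-45,79))),('cork',(612,-25,140)),('knobtop',S(ST,(0,148,142)))]: print(n,proj(c,X))
E
```

```text
t: 0.63
tcp_pos: [321.8, -401.5, 302.6]
eef_rot: [0.98, 0.198, 0.0, -0.0]
contact_force: [0.4, -0.2, -0.2]
gripper_width: 88.3
grip_force: 0.0
t: 2.38
tcp_pos: [611.6, -25.3, 302.5]
eef_rot: [0.764, 0.645, -0.0, -0.0]
contact_force: [-0.7, -1.6, -0.5]
gripper_width: 87.8
grip_force: 0.0
t 2.38 tcp [611.6 -25.3 302.5] yaw -0.17 q6 -0.07 w 87.8 F [-0.7 -1.6 -0.5] | shift [ 0.008  0.008 -0.   ] turn 0.03
bot base [318.07261821 171.20498074]
rest+ [313.93245897 130.70590459]
rest- [313.92774194 219.33058236]
cork [317.92320815 199.87287018]
knobtop [312.65609714 -19.23087636]
```

View pics/w1.png

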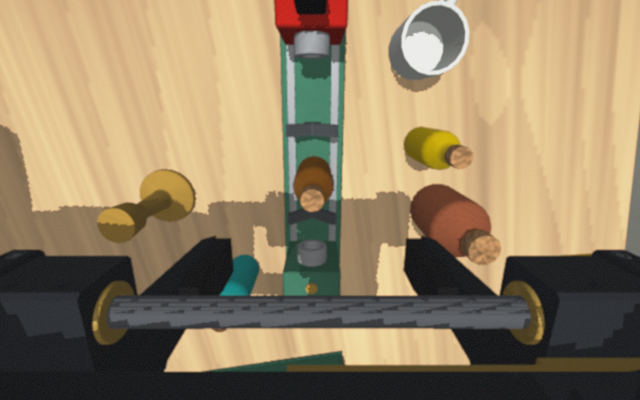

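The wrist view shows the amber cork at (312.5,201), the rests centred at (313,130) and (313,216), and the tail cup at (313,43). The stand estimate agrees, and the bottle sits about 5 px left of my guess.

```bash
python3 - <<'E'
from fit import *
c=cam('wrist')
b=ray(c,312.5,201,140);print('bottle',b,'check base row',proj(c,(b[0],b[1],20)))
print('rests',ray(c,313,129.5,79),S(ST,(0,45,79)),ray(c,313,216,79),S(ST,(0,-45,79)),'cup',ray(c,313,57,91))
go(b[0],b[1],143,-.173)
E
```

```text
bottle [607.50728479 -25.18901698 140.        ] check base row [314.32483666 172.00581144]
rests [616.45553261  27.14774723  79.        ] [616.74622519  25.92827535  79.        ] [600.74446785 -58.91165757  79.        ] [601.25377481 -62.72827535  79.        ] cup [627.79196953  88.14415959  91.        ]
t 2.48 tcp [611.7 -25.3 302.6] yaw -0.178 q6 -0.06 w 88.1 F [ 0.6 -0.3  0.3] | shift [-0.016 -0.102  3.991] turn -0.05
```

```bash

python3 -m jog '[[88,0,-0.1,1,0],[88,0,-0.1,2,0],[88,0,-0.1,3,0],[88,0,-0.1,3.7,0],[88,0,-0.1,3.98,0]]'
python3 -m jog '[[88,0,0,0,0],[50,0,0,0,0],[30,0,0,0,0],[20,0,0,0,0],[20,0,0,0,0]]'
python3 -m jog '[[20,0,0,0,0],[20,0,0,0,0],[20,0,0,0,0],[20,0,0,0,0],[20,0,0,0,0]]'
```

```text
t: 2.9
tcp_pos: [604.9, -24.0, 138.5]
eef_rot: [0.767, 0.642, -0.002, -0.003]
contact_force: [0.2, 0.5, -0.8]
gripper_width: 87.7
grip_force: 0.0
t: 3.32
tcp_pos: [609.0, -24.9, 145.8]
eef_rot: [0.766, 0.643, 0.001, 0.002]
contact_force: [-0.0, 0.3, -0.4]
gripper_width: 63.7
grip_force: 0.0
t: 3.73
tcp_pos: [607.8, -24.6, 143.8]
eef_rot: [0.766, 0.643, 0.0, 0.0]
contact_force: [-1.5, 0.4, 1.9]
gripper_width: 38.9
grip_force: 30.0
```

```bash

python3 -m jog '[[20,0,0,-0.3,0],[20,0,0,-1,0],[20,0,0,-1.9,0],[20,0,0,-2.8,0],[20,0,0,-3.4,0]]'
python3 -m jog '[[20,0,0,0,0],[20,0,0,0,0]]'
python3 - <<'E'
from fit import *
go(524,343,None,-.2)
E
```

```text
t: 4.15
tcp_pos: [608.5, -24.7, 283.7]
eef_rot: [0.766, 0.643, 0.001, 0.001]
contact_force: [-0.2, -0.1, -0.8]
gripper_width: 38.8
grip_force: 30.0
t: 4.32
tcp_pos: [608.4, -24.7, 281.5]
eef_rot: [0.766, 0.643, 0.001, 0.001]
contact_force: [0.2, -0.5, -2.4]
gripper_width: 38.7
grip_force: 30.0
t 4.32 tcp [608.4 -24.7 281.5] yaw -0.174 q6 -0.06 w 38.7 F [ 0.2 -0.5 -2.4] | shift [ 8.689 -3.669 -0.015] turn 0.25
```

```bash

python3 -m jog '[[20,0.3,-0.13,0,0],[20,0.9,-0.38,0,0],[20,1.6,-0.68,0,0],[20,2.3,-0.97,0,0],[20,3,-1.27,0,0]]' >/dev/null
python3 -m jog '[[20,0.7,-0.3,0,0],[20,1.4,-0.59,0,0],[20,2.1,-0.89,0,0],[20,2.8,-1.18,0,0],[20,3.4,-1.43,0,0]]' >/dev/null
python3 -m jog '[[20,0.7,-0.3,0,0],[20,1.3,-0.55,0,0],[20,1.8,-0.76,0,0],[20,2.1,-0.89,0,0],[20,2.29,-0.97,0,0]]' >/dev/null
python3 -m jog '[[20,0,0,0,0.25],[20,0,0,0,0.25],[20,0,0,0,0.25]]'
python3 - <<'E'
from fit import *
go(524,343,None,-.2)
c=cam('wrist','w2.png')
t=cam('top','t2.png')
E
```

```text
t: 5.82
tcp_pos: [523.1, 342.6, 278.6]
eef_rot: [0.774, 0.633, -0.001, -0.0]
contact_force: [-0.3, 0.5, -1.6]
gripper_width: 39.1
grip_force: 30.0
t 5.82 tcp [523.1 342.6 278.6] yaw -0.2 q6 0.59 w 39.1 F [-0.3  0.5 -1.6] | shift [ 0.014  0.019 -0.   ] turn -0.0
```

View pics/w2.png

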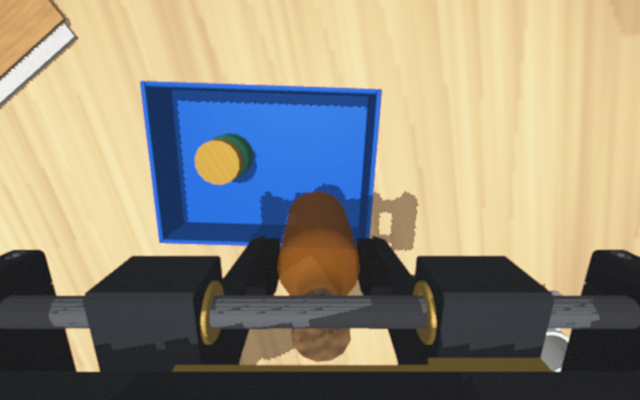

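The wrist view shows the crate rim corners at (142,82), (380,90) and (160,242), the jar lid at (218,162), and the bottle hanging upright in the gripper over the right-front part.

```bash
python3 - <<'E'
from fit import *
c=cam('wrist')
a,b,d=[ray(c,*p,60) for p in((142,82),(380,90),(160,242))]
j=ray(c,218,162,65);print(a,b,d,np.linalg.norm(a-b),np.linalg.norm(a-d),'ctr',(b+d)/2,'jar',j)
u=(b-a)/np.linalg.norm(b-a);v=(d-a)/np.linalg.norm(d-a);t=get_obs()['tcp_pos'];q=np.array(t)-(b+d)/2
print('bottle in crate',q@u,q@v,'jar',(j-(b+d)/2)@u,(j-(b+d)/2)@v)
E
```

```text
[386.5440992  466.81050133  60.        ] [596.43250882 417.18033368  60.        ] [349.48317334 314.08028124  60.        ] 215.67637338490835 157.16243938772882 ctr [472.95784108 365.63030746  60.        ] jar [434.79312589 383.53100256  65.        ]
bottle in crate 54.5898967526532 10.601875429849041 jar -41.259715813884675 -8.396137318142214
```

```bash

python3 -m jog '[[20,0,0,0.7,0],[20,0,0,1.6,0],[20,0,0,2.5,0],[20,0,0,3.1,0],[20,0,0,3.5,0]]' >/dev/null
python3 -m jog '[[20,0,0,0,0],[20,0,0,0,0],[20,0,0,0.1,0],[20,0,0,0.14,0],[20,0,0,0.14,0]]'
python3 -m jog '[[20,0,0,0.03,0],[20,0,0,0.06,0],[20,0,0,0.06,0],[20,0,0,0.06,0]]'
```

```text
t: 6.8
tcp_pos: [524.0, 343.3, 135.1]
eef_rot: [0.774, 0.633, 0.001, 0.0]
contact_force: [-0.5, 0.4, -1.2]
gripper_width: 39.0
grip_force: 30.0
t: 7.13
tcp_pos: [523.4, 343.2, 131.7]
eef_rot: [0.774, 0.633, 0.0, 0.0]
contact_force: [0.5, -0.2, -2.1]
gripper_width: 39.1
grip_force: 30.0
```

```bash

python3 -m jog '[[20,0,0,0.03,0],[20,0,0,0.03,0],[20,0,0,0.03,0]]'
python3 -m jog '[[20,0,0,0.03,0],[20,0,0,0.03,0],[20,0,0,0.03,0]]'
```

```text
t: 7.38
tcp_pos: [523.3, 343.1, 130.2]
eef_rot: [0.774, 0.633, -0.0, -0.0]
contact_force: [-0.0, 0.8, -1.0]
gripper_width: 38.6
grip_force: 30.0
t: 7.63
tcp_pos: [523.4, 343.1, 129.0]
eef_rot: [0.774, 0.633, -0.0, -0.0]
contact_force: [0.5, 0.2, -0.9]
gripper_width: 38.9
grip_force: 30.0
```

```bash

python3 -m jog '[[20,0,0,0.02,0],[20,0,0,0.02,0],[20,0,0,0.02,0]]' | grep -E 'tcp|contact'
python3 -m jog '[[20,0,0,0.02,0],[20,0,0,0.02,0],[20,0,0,0.02,0]]'| grep -E 'tcp|contact'
```

```text
tcp_pos: [523.5, 343.3, 128.8]
contact_force: [-2.3, 0.4, 3.6]
tcp_pos: [523.6, 343.5, 128.8]
contact_force: [-3.2, -0.1, 8.1]
```

```bash

python3 -m jog '[[42,0,0,0,0],[46,0,0,0,0],[60,0,0,0,0],[88,0,0,0,0],[88,0,0,0,0]]' >/dev/null
python3 -m jog '[[88,0,0,0,0],[88,0,0,0,0],[88,0,0,0,0],[88,0,0,0,0]]'
python3 -m jog '[[88,0,0,-0.2,0],[88,0,0,-0.8,0],[88,0,0,-1.7,0],[88,0,0,-2.6,0],[88,0,0,-3.5,0]]' >/dev/null
python3 -m jog '[[88,0,0,-0.6,0],[88,0,0,-0.6,0],[88,0,0,-0.6,0]]'
python3 - <<'E'
from fit import *
go(479,-374,None,-1.664)
c=cam('wrist','w3.png')
E
```

```text
t: 8.88
tcp_pos: [523.4, 343.2, 127.5]
eef_rot: [0.774, 0.633, 0.0, 0.0]
contact_force: [0.5, -0.2, -1.1]
gripper_width: 87.7
grip_force: 0.0
t: 9.55
tcp_pos: [524.1, 343.5, 294.2]
eef_rot: [0.774, 0.633, 0.002, 0.001]
contact_force: [0.6, 0.6, -1.0]
gripper_width: 88.3
grip_force: 0.0
t 9.55 tcp [524.1 343.5 294.2] yaw -0.2 q6 0.59 w 88.3 F [ 0.6  0.6 -1. ] | shift [-17.803   2.462  -0.037] turn 13.98
```

View pics/w3.png

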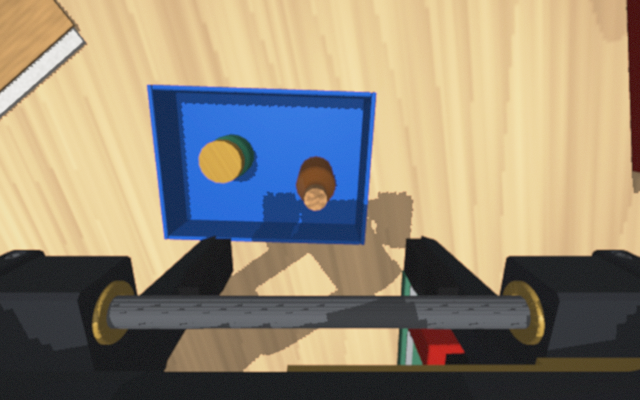

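The bottle stands upright in the crate at (316,185), clear of the jar at (222,161). Next I go to the tray.

```bash

python3 -m jog '[[88,-4.45,0.615,0,0],[88,-4.45,0.615,0,0],[88,-4.45,0.615,0,0],[88,-4.45,0.615,0,0],[88,-4.45,0.615,0,0]]' >/dev/null
python3 -m jog '[[88,-4.45,0.615,0,0],[88,-4.45,0.615,0,0],[88,-4.45,0.615,0,0],[88,-4.45,0.615,0,0],[88,-4.45,0.615,0,0]]' >/dev/null
python3 -m jog '[[88,-4.45,0.615,0,0],[88,-4.45,0.615,0,0],[88,-4.45,0.615,0,0],[88,-4.45,0.615,0,0],[88,-4.45,0.615,0,0]]' >/dev/null
python3 -m jog '[[88,-4.45,0.615,0,0],[88,-4.45,0.615,0,0],[88,-4.45,0.615,0,0],[88,-4.45,0.615,0,0],[88,-4.45,0.615,0,0]]' >/dev/null
python3 -m jog '[[88,0,0,0,4.66],[88,0,0,0,4.66],[88,0,0,0,4.66],[88,0,0,0,4.66]]' >/dev/null
python3 -m jog '[[88,0,0,0,4.66],[88,0,0,0,4.66],[88,0,0,0,4.66],[88,0,0,0,4.66]]' >/dev/null
python3 -m jog '[[88,0,0,0,4.66],[88,0,0,0,4.66],[88,0,0,0,4.66],[88,0,0,0,4.66],[88,0,0,0,4.66]]' >/dev/null
python3 - <<'E'
from fit import *
go(479,-374,None,-1.664)
c=cam('wrist','w4.png')
print(proj(c,(479,-374,17)),proj(c,(565,-382,17)),proj(c,(394,-366,17)))
E
```

```text
t 12.35 tcp [ 478.4 -372.6  290. ] yaw -1.667 q6 0.81 w 88.0 F [ 0.5  0.3 -1.1] | shift [ 0.018  0.033 -0.   ] turn -0.03
[320.17568998 171.95093193] [320.03889418  92.91207439] [320.21856485 240.25002504]
```

View pics/w4.png

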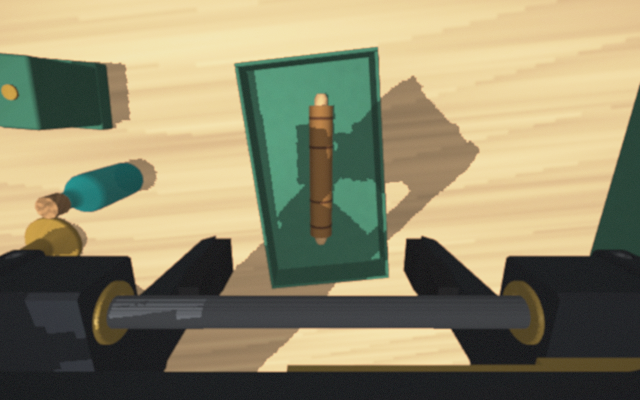

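The spindle's ends are at (320.5,93) and (320.5,245), parallel to the tool x axis as predicted. I'll measure it, then first pull the tailstock back for room.

```bash
python3 - <<'E'
from fit import *
c=cam('wrist')
a,b=ray(c,320.5,93.5,17),ray(c,320.5,245,17);s1,s2=ray(c,321,104.5,17),ray(c,320.5,236,17)
print(a,b,np.linalg.norm(a-b),(a+b)/2,np.arctan2(*(a-b)[1::-1]));print((s1+s2)/2,np.linalg.norm(s1-s2))
k=S([608.7,-17,-.173],(0,146,126));print(k)
go(k[0],k[1],260,-.173)
E
```

```text
[ 564.44666824 -382.1835388    17.        ] [ 387.53849632 -366.57440249   17.        ] 177.59545722636153 [ 475.99258228 -374.37897064   17.        ] -0.08800508353298767
[ 476.30583956 -374.67921273   17.        ] 154.25035477023943
[633.83219729 126.82062668 126.        ]
t 12.45 tcp [ 478.4 -373.1  290.4] yaw -1.66 q6 0.8 w 88.2 F [-0.2  0.4 -1.2] | shift [  2.76  -12.792   0.778] turn -14.2
```

```bash

python3 -m jog '[[88,0.92,-4.26,0,0],[88,0.92,-4.26,0,0],[88,0.92,-4.26,0,0],[88,0.92,-4.26,0,0],[88,0.92,-4.26,0,0]]' >/dev/null
python3 -m jog '[[88,0.92,-4.26,0,0],[88,0.92,-4.26,0,0],[88,0.92,-4.26,0,0],[88,0.92,-4.26,0,0],[88,0.92,-4.26,0,0]]' >/dev/null
python3 -m jog '[[88,0.92,-4.26,0,0],[88,0.92,-4.26,0,0],[88,0.92,-4.26,0,0],[88,0.92,-4.26,0,0],[88,0.92,-4.26,0,0]]' >/dev/null
python3 -m jog '[[88,0,0,0,-4.73],[88,0,0,0,-4.73],[88,0,0,0,-4.73],[88,0,0,0,-4.73]]' >/dev/null
python3 -m jog '[[88,0,0,0,-4.73],[88,0,0,0,-4.73],[88,0,0,0,-4.73],[88,0,0,0,-4.73]]' >/dev/null
python3 -m jog '[[88,0,0,0,-4.73],[88,0,0,0,-4.73],[88,0,0,0,-4.73],[88,0,0,0,-4.73],[88,0,0,0,-4.73]]' >/dev/null
python3 - <<'E'
from fit import *
go(633.8,126.8,171,-.173)
c=cam('wrist','w5.png')
cv2.imwrite('pics/w5.png',c['img'][60:260,200:440,::-1].repeat(3,0).repeat(3,1)[:600])
print(proj(c,(633.8,126.8,142)))
E
```

```text
t 14.78 tcp [635.7 123.4 291. ] yaw -0.172 q6 0.18 w 87.8 F [ 0.1 -0.8  0.7] | shift [ 0.077 -0.058  3.001] turn 0.0
[314.45028639 201.39610155]
```

View pics/w5.png

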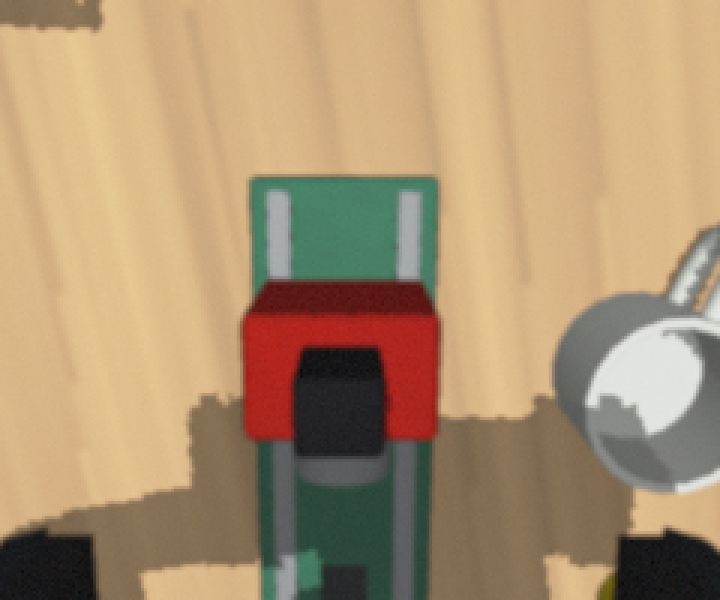

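Knob top face centre is at about (313.2,199.3) px and the bed's far corners are at (283.7,119.3) and (346,119.3).

```bash
python3 - <<'E'
from fit import *
c=cam('wrist')
k=ray(c,313.2,199.3,142);e1,e2=ray(c,283.9,119.5,20),ray(c,346,119.5,20);e=(e1+e2)/2
print('knob',k,'bed end',e,np.linalg.norm(e1-e2),'yaw',np.arctan2(*(e2-e1)[1::-1]))
u=np.array([np.sin(.173),np.cos(.173),0]);print('stand origin from end',e-205*u,'joint',(k-e)@u+205-108)
go(k[0],k[1],171,-.173)
E
```

```text
knob [633.23430724 128.7646131  142.        ] bed end [643.23166108 183.09261409  20.        ] 67.95341670363023 yaw -0.17914478718867077
stand origin from end [607.94330187 -18.84730694  20.        ] joint 41.7620368642078
t 14.88 tcp [635.7 123.7 291.2] yaw -0.181 q6 0.19 w 88.0 F [ 1.1 -0.4  0.3] | shift [ 0.114 -0.083  3.004] turn -0.08
```

```bash

python3 -m jog '[[60,0.12,-0.08,0.6,0],[60,0.12,-0.08,1.4,0],[60,0.12,-0.08,2.2,0],[60,0.12,-0.08,2.8,0],[60,0.12,-0.08,3,0]]' >/dev/null
python3 -m jog '[[60,0,0,0,0],[60,0,0,0,0],[30,0,0,0,0],[15,0,0,0,0],[15,0,0,0,0]]'
python3 -m jog '[[15,0,0,0,0],[15,0,0,0,0],[15,0,0,0,0],[15,0,0,0,0]]'
python3 -m jog '[[15,0.1,0,0,0],[15,0.2,0,0,0],[15,0.3,0,0,0],[15,0.4,0,0,0],[15,0.5,0,0,0]]'
python3 -m jog '[[15,0,0,0,0],[15,0,0,0,0],[40,0,0,0,0],[60,0,0,0,0],[60,0,0,0,0]]'
python3 -m jog '[[60,0,0,-0.4,0],[60,0,0,-1,0],[60,0,0,-1.8,0],[60,0,0,-2.6,0],[60,0,0,-3,0]]' >/dev/null
python3 - <<'E'
from fit import *
go(476.1,-374.5,290,-.088-np.pi/2)
E
```

```text
t: 15.72
tcp_pos: [634.5, 129.8, 173.5]
eef_rot: [0.767, 0.641, 0.001, 0.001]
contact_force: [0.8, 0.4, -1.0]
gripper_width: 41.9
grip_force: 0.0
t: 16.05
tcp_pos: [632.5, 130.1, 172.0]
eef_rot: [0.767, 0.641, -0.001, -0.001]
contact_force: [-5.9, 0.7, 6.5]
gripper_width: 23.8
grip_force: 30.0
t: 16.47
tcp_pos: [635.9, 149.6, 172.0]
eef_rot: [0.767, 0.641, -0.001, -0.001]
contact_force: [-6.9, -1.2, 7.2]
gripper_width: 23.6
grip_force: 30.0
t: 16.88
tcp_pos: [637.2, 149.4, 171.5]
eef_rot: [0.767, 0.641, 0.0, 0.0]
contact_force: [-0.0, -0.9, 0.2]
gripper_width: 41.7
grip_force: 0.0
t 17.3 tcp [638.5 149.4 296.1] yaw -0.178 q6 0.23 w 59.7 F [ 0.3 -0.2  0.5] | shift [-13.609  -1.67    0.127] turn 14.14
```

```bash

python3 -m jog '[[50,-3.4,-0.42,0,0],[50,-3.4,-0.42,0,0],[50,-3.4,-0.42,0,0],[50,-3.4,-0.42,0,0]]' >/dev/null
python3 -m jog '[[50,-3.4,-0.42,0,0],[50,-3.4,-0.42,0,0],[50,-3.4,-0.42,0,0],[50,-3.4,-0.42,0,0]]' >/dev/null
python3 -m jog '[[50,-3.4,-0.42,0,0],[50,-3.4,-0.42,0,0],[50,-3.4,-0.42,0,0],[50,-3.4,-0.42,0,0]]' >/dev/null
python3 -m jog '[[50,-3.4,-0.42,0,0],[50,-3.4,-0.42,0,0],[50,-3.4,-0.42,0,0],[50,-3.4,-0.42,0,0]]' >/dev/null
python3 -m jog '[[50,0,0,0,4.71],[50,0,0,0,4.71],[50,0,0,0,4.71],[50,0,0,0,4.71]]' >/dev/null
python3 -m jog '[[50,0,0,0,4.71],[50,0,0,0,4.71],[50,0,0,0,4.71],[50,0,0,0,4.71]]' >/dev/null
python3 -m jog '[[50,0,0,0,4.71],[50,0,0,0,4.71],[50,0,0,0,4.71],[50,0,0,0,4.71],[50,0,0,0,4.71]]' >/dev/null
python3 - <<'E'
from fit import *
go(476.1,-374.5,72,-.088-np.pi/2)
E
```

```text
t 19.72 tcp [ 475.3 -373.1  291.4] yaw -1.662 q6 0.8 w 50.5 F [-0.1  0.7  0.5] | shift [0.022 0.036 5.485] turn -0.03
```

```bash

python3 -m jog '[[50,0.02,0.03,0.8,0],[50,0.02,0.03,1.7,0],[50,0.02,0.03,2.6,0],[50,0.02,0.03,3.4,0],[50,0.02,0.03,4,0]]' >/dev/null
python3 -m jog '[[50,0,0,0.4,0],[50,0,0,0.8,0],[50,0,0,1.1,0],[50,0,0,1.3,0],[50,0,0,1.42,0]]'
python3 -m jog '[[50,0,0,0,0],[50,0,0,0,0],[30,0,0,0,0],[15,0,0,0,0],[15,0,0,0,0]]'
python3 -m jog '[[15,0,0,0,0],[15,0,0,0,0],[15,0,0,0,0],[15,0,0,0,0]]'
```

```text
t: 20.55
tcp_pos: [475.2, -374.7, 73.7]
eef_rot: [0.999, -0.043, -0.0, -0.0]
contact_force: [-0.6, -0.3, 0.1]
gripper_width: 49.7
grip_force: 0.0
t: 20.97
tcp_pos: [475.5, -375.7, 75.6]
eef_rot: [0.999, -0.044, 0.001, 0.001]
contact_force: [0.2, -0.4, -1.1]
gripper_width: 32.1
grip_force: 0.0
t: 21.3
tcp_pos: [475.4, -375.6, 75.3]
eef_rot: [0.999, -0.044, 0.0, 0.0]
contact_force: [-0.3, 0.5, 5.2]
gripper_width: 25.2
grip_force: 30.0
```

```bash

python3 -m jog '[[15,0,0,-0.3,0],[15,0,0,-1,0],[15,0,0,-1.9,0],[15,0,0,-2.8,0],[15,0,0,-3.5,0]]' >/dev/null
python3 -m jog '[[15,0,0,-0.6,0],[15,0,0,-0.9,0],[15,0,0,-1.1,0],[15,0,0,-1.1,0]]'
python3 - <<'E'
from fit import *
go(608,-18.3,None,-.174)
E
```

```text
t: 22.05
tcp_pos: [475.4, -375.6, 260.1]
eef_rot: [0.999, -0.044, 0.001, 0.001]
contact_force: [0.3, 0.5, -1.0]
gripper_width: 24.7
grip_force: 30.0
t 22.05 tcp [ 475.4 -375.6  260.1] yaw -1.658 q6 0.79 w 24.7 F [ 0.3  0.5 -1. ] | shift [ 2.524 -9.187 -0.01 ] turn -14.17
```

```bash

python3 -m jog '[[15,0.1,-0.4,0,0],[15,0.28,-1.02,0,0],[15,0.48,-1.7,0,0],[15,0.66,-2.4,0,0],[15,0.84,-3.06,0,0]]' >/dev/null
python3 -m jog '[[15,0.17,-0.6,0,0],[15,0.34,-1.2,0,0],[15,0.5,-1.84,0,0],[15,0.67,-2.45,0,0],[15,0.84,-3.06,0,0]]' >/dev/null
python3 -m jog '[[15,0.17,-0.6,0,0],[15,0.34,-1.2,0,0],[15,0.5,-1.84,0,0],[15,0.67,-2.45,0,0],[15,0.84,-3.06,0,0]]' >/dev/null
python3 -m jog '[[15,0,0,0,-1],[15,0,0,0,-2],[15,0,0,0,-3],[15,0,0,0,-4],[15,0,0,0,-5]]' >/dev/null
python3 -m jog '[[15,0,0,0,-1],[15,0,0,0,-2],[15,0,0,0,-3],[15,0,0,0,-4],[15,0,0,0,-5]]' >/dev/null
python3 -m jog '[[15,0,0,0,-1],[15,0,0,0,-2],[15,0,0,0,-3],[15,0,0,0,-3.8],[15,0,0,0,-4.17]]' >/dev/null
python3 -m jog '[[15,0,0,0,0],[15,0,0,0,0]]'
python3 - <<'E'
from fit import *
go(608,-18.3,None,-.174)
c=cam('wrist')
cv2.imwrite('pics/w6.png',c['img'][10:280,180:450,::-1].repeat(2,0).repeat(2,1))
s=[608,-18.3,-.174]
for n,X in[('rest+',(0,45,79)),('rest-',(0,-45,79)),('end+',(0,87,75+127)),('cup+',(0,131,91))]: print(n,(proj(c,S(s,X))-[180,10])*2)
E
```

```text
t: 24.72
tcp_pos: [606.6, -17.4, 256.7]
eef_rot: [0.766, 0.643, -0.001, -0.001]
contact_force: [0.5, 0.3, -0.1]
gripper_width: 25.0
grip_force: 30.0
t 24.72 tcp [606.6 -17.4 256.7] yaw -0.175 q6 -0.05 w 25.0 F [ 0.5  0.3 -0.1] | shift [-0.017  0.04  -0.   ] turn -0.01
rest+ [280.31199005 266.7954522 ]
rest- [280.09872041 468.18825648]
end+ [281.82375849 124.78368696]
cup+ [280.64397434  25.49391328]
```

View pics/w6.png

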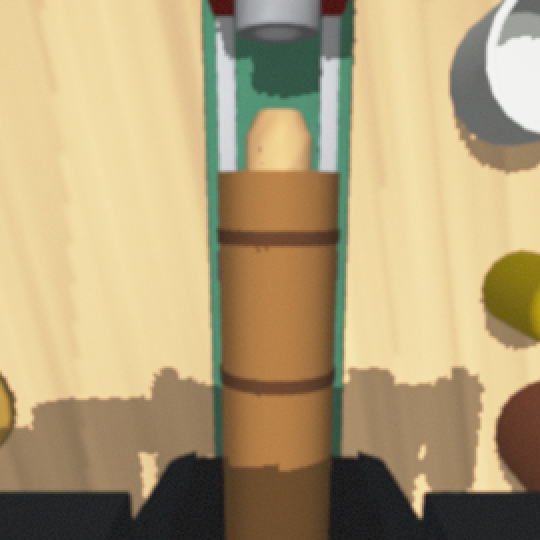

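The held spindle is centred over the bed (col 279 vs 281) and its tip is at row 110, about 3 mm further +y than assumed. The tail cup mouth is ahead at row ~35. To keep the pins clear of both cups I must lower it about 18 mm towards the tail.

```bash

python3 -m jog '[[15,0.2,0.02,0.1,0],[15,0.4,0.02,0.6,0],[15,0.43,0.02,1.3,0],[15,0.43,0.02,2,0],[15,0.43,0.02,2.4,0]]' >/dev/null
python3 -m jog '[[15,0,0,0.2,0],[15,0,0,0.4,0],[15,0,0,0.45,0],[15,0,0,0.45,0],[15,0,0,0.45,0]]'
python3 - <<'E'
from fit import *
s=[607.3,-18.3,-.174];g=S(s,(0,18,0));go(g[0],g[1],133.3,-.174)
c=cam('wrist');cv2.imwrite('pics/w7.png',c['img'][10:280,180:450,::-1].repeat(2,0).repeat(2,1))
E
```

```text
t: 25.6
tcp_pos: [612.1, -1.5, 145.9]
eef_rot: [0.766, 0.643, 0.001, 0.001]
contact_force: [-0.4, 0.9, -1.0]
gripper_width: 25.2
grip_force: 30.0
t 25.6 tcp [612.1  -1.5 145.9] yaw -0.174 q6 -0.02 w 25.2 F [-0.4  0.9 -1. ] | shift [ 0.017 -0.045  0.314] turn -0.0
```

View pics/w7.png

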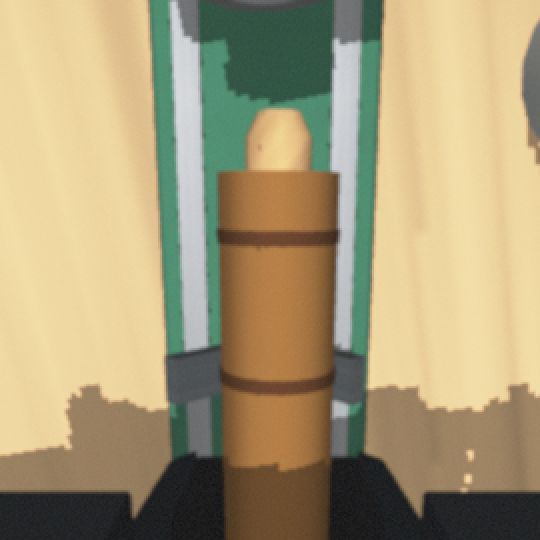

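The spindle hangs just above the +45 rest. The rest spans cols 166–368 (centre 267) and the spindle centre is at 278, so it is about 2.5 mm too far to +x. I'll shift back and lower.

```bash

python3 -m jog '[[15,0.01,-0.06,0,0],[15,0.01,-0.06,0.08,0],[15,0.01,-0.06,0.16,0],[15,0.01,-0.06,0.22,0],[15,0.01,-0.06,0.22,0]]'| grep -E 'tcp|contact'
python3 -m jog '[[15,0,0,0.04,0],[15,0,0,0.04,0],[15,0,0,0.04,0]]'| grep -E 'tcp|contact'
python3 -m jog '[[15,0,0,0.03,0],[15,0,0,0.03,0],[15,0,0,0.03,0]]'| grep -E 'tcp|contact'
```

```text
tcp_pos: [608.5, -0.6, 135.2]
contact_force: [-0.8, -0.3, -0.9]
tcp_pos: [609.0, -0.7, 134.2]
contact_force: [0.1, -0.5, -1.1]
tcp_pos: [609.2, -0.7, 133.3]
contact_force: [-0.8, 0.6, 1.5]
```

```bash

python3 -m jog '[[15,0,0,0.03,0],[15,0,0,0.03,0],[15,0,0,0.03,0]]'| grep -E 'tcp|contact'
python3 -m jog '[[15,0,0,0.02,0],[15,0,0,0.02,0],[15,0,0,0.02,0]]'| grep -E 'tcp|contact'
```

```text
tcp_pos: [609.3, -0.7, 133.2]
contact_force: [-3.9, 0.7, 8.5]
tcp_pos: [609.3, -0.7, 133.1]
contact_force: [-6.8, 0.4, 13.1]
```

```bash

python3 -m jog '[[20,0,0,-0.04,0],[30,0,0,-0.05,0],[50,0,0,-0.05,0],[50,0,0,-0.05,0],[50,0,0,-0.05,0]]'
python3 -m jog '[[60,0,0,-0.3,0],[60,0,0,-0.9,0],[60,0,0,-1.7,0],[60,0,0,-2.4,0],[60,0,0,-2.8,0]]' >/dev/null
python3 -m jog '[[60,0,0,0,0],[60,0,0,0,0]]' >/dev/null
python3 - <<'E'
from fit import *
go(635.9,149.5,None,-.174)
c=cam('top');cv2.imwrite('pics/t3.png',c['img'][:,:,::-1])
w=cam('wrist');cv2.imwrite('pics/w8.png',w['img'][:,:,::-1])
E
```

```text
t: 27.48
tcp_pos: [608.9, -0.6, 132.8]
eef_rot: [0.766, 0.643, -0.0, -0.0]
contact_force: [-0.3, 0.3, 0.1]
gripper_width: 47.9
grip_force: 0.0
t 28.07 tcp [609.5  -0.7 246.6] yaw -0.174 q6 -0.02 w 60.4 F [ 0.  -0.1 -0.8] | shift [ 3.813e+00 -1.000e-03 -0.000e+00] turn -0.0
```

```bash
cat > sp.py <<'E'
from fit import *
s=[607.3,-18.3,-.174]
def spin(c,zz=82):
    h=cv2.cvtColor(c['img'],cv2.COLOR_RGB2HSV)
    # search box: strip around axis
    m=np.zeros(h.shape[:2],np.uint8)
    poly=np.array([proj(c,S(s,p)) for p in((-14,-90,75),(14,-90,75),(14,140,75),(-14,140,75))]).astype(int)
    cv2.fillPoly(m,[poly],1)
    m&=((h[...,0]<24)&(h[...,1]>70)&(h[...,2]>50)).astype(np.uint8)
    n,l,st,ce=cv2.connectedComponentsWithStats(m);i=1+st[1:,4].argmax();v,u=np.nonzero(l==i)
    X=np.array([ray(c,a,b,75) for a,b in zip(u,v)])-[s[0],s[1],0]
    k,q=np.cos(s[2]),np.sin(s[2]);x=X[:,0]*k+X[:,1]*q;y=-X[:,0]*q+X[:,1]*k
    print('n',len(u),'y',np.percentile(y,[0,1,99,100]).round(1),'x',x.mean().round(1),'tilt',np.polyfit(y,x,1)[0].round(3))
E
python3 - <<'E'
from sp import *
for n in('top','wrist'): spin(cam(n))
E
```

```text
n 159 y [ 55.9  57.  106.4 107.1] x 1.1 tilt -0.022
n 5906 y [-69.2 -64.1 104.5 107.3] x -0.8 tilt 0.001
```

```bash

python3 -m jog '[[60,0.8,0,0,0],[60,1.7,0,0,0],[60,2.6,0,0,0],[60,3.4,0,0,0],[60,3.81,0,0,0]]' >/dev/null
python3 -m jog '[[60,0,0,0.2,0],[60,0,0,0.8,0],[60,0,0,1.4,0],[60,0,0,1.75,0],[60,0,0,1.87,0]]' >/dev/null
python3 -m jog '[[60,0,0,0,0],[60,0,0,0,0],[30,0,0,0,0],[15,0,0,0,0],[15,0,0,0,0]]' 
python3 -m jog '[[15,0,0,0,0],[15,0,0,0,0],[15,0,0,0,0],[15,0,0,0,0]]'
python3 -m jog '[[15,-0.1,0,0,0],[15,-0.2,0,0,0],[15,-0.3,0,0,0],[15,-0.4,0,0,0],[15,-0.5,0,0,0]]'
python3 - <<'E'
from sp import *
spin(cam('wrist'));go(*S(s,(0,113,171)))
E
```

```text
t: 29.52
tcp_pos: [636.1, 149.4, 171.7]
eef_rot: [0.766, 0.643, 0.001, 0.001]
contact_force: [0.4, 0.5, 0.4]
gripper_width: 41.8
grip_force: 0.0
t: 29.85
tcp_pos: [635.7, 149.5, 170.7]
eef_rot: [0.766, 0.643, 0.0, 0.0]
contact_force: [0.7, -0.2, 0.9]
gripper_width: 24.2
grip_force: 30.0
t: 30.27
tcp_pos: [632.1, 129.4, 170.7]
eef_rot: [0.766, 0.643, 0.0, 0.0]
contact_force: [1.1, 2.1, 3.7]
gripper_width: 24.1
grip_force: 30.0
n 1649 y [44.  44.1 79.9 79.9] x -0.6 tilt -0.001
t 30.32 tcp [632.  128.6 170.7] yaw -0.175 q6 0.19 w 23.7 F [0.9 0.5 3.3] | shift [-0.899  0.028 -0.007] turn 0
```

```bash

python3 -m jog '[[15,-0.08,0,0,0],[15,-0.18,0,0,0],[15,-0.28,0,0,0],[15,-0.36,0,0,0],[15,-0.4,0,0,0]]' | grep -E 'tcp|contact'
python3 -m jog '[[15,-0.08,0,0,0],[15,-0.16,0,0,0],[15,-0.24,0,0,0],[15,-0.3,0,0,0],[15,-0.3,0,0,0]]' | grep -E 'tcp|contact'
python3 -m jog '[[15,-0.03,0,0,0],[15,-0.06,0,0,0],[15,-0.06,0,0,0]]' | grep -E 'tcp|contact'
```

```text
tcp_pos: [629.3, 113.4, 170.7]
contact_force: [1.8, 2.8, 5.7]
tcp_pos: [627.2, 101.5, 170.7]
contact_force: [0.1, -0.1, 5.3]
tcp_pos: [626.9, 99.5, 170.7]
contact_force: [1.2, 1.1, 5.0]
```

```bash

for i in 1; do python3 -m jog '[[15,-0.03,0,0,0],[15,-0.06,0,0,0],[15,-0.06,0,0,0]]' | grep -E 'tcp|contact'; done
python3 -m jog '[[15,-0.03,0,0,0],[15,-0.05,0,0,0],[15,-0.05,0,0,0]]' | grep -E 'tcp|contact'
python3 -m jog '[[15,-0.03,0,0,0],[15,-0.04,0,0,0],[15,-0.04,0,0,0]]' | grep -E 'tcp|contact'
```

```text
tcp_pos: [626.4, 97.2, 170.7]
contact_force: [1.3, 1.8, 5.9]
tcp_pos: [626.1, 95.3, 170.7]
contact_force: [1.7, 1.7, 5.2]
tcp_pos: [625.8, 93.8, 170.7]
contact_force: [1.7, 2.4, 5.0]
```

```bash

python3 -m jog '[[15,-0.02,0,0,0],[15,-0.03,0,0,0],[15,-0.03,0,0,0]]' | grep -E 'tcp|contact'
python3 -m jog '[[15,-0.02,0,0,0],[15,-0.03,0,0,0],[15,-0.03,0,0,0]]' | grep -E 'tcp|contact'
python3 -m jog '[[15,-0.02,0,0,0],[15,-0.03,0,0,0],[15,-0.03,0,0,0]]' | grep -E 'tcp|contact'
```

```text
tcp_pos: [625.8, 93.7, 170.7]
contact_force: [2.4, 7.0, 4.6]
tcp_pos: [625.7, 93.5, 170.7]
contact_force: [4.3, 11.8, 4.1]
tcp_pos: [625.7, 93.4, 170.7]
contact_force: [5.4, 16.5, 2.9]
```

```bash

python3 -m jog '[[15,0.04,0,0,0],[15,0.08,0,0,0],[15,0.08,0,0,0]]' | grep -E 'tcp|contact'
python3 -m jog '[[30,0,0,0,0],[50,0,0,0,0],[60,0,0,0,0],[60,0,0,0,0],[60,0,0,0,0]]' | grep -E 'tcp|contact|width'
python3 -m jog '[[60,0,0,-0.3,0],[60,0,0,-0.9,0],[60,0,0,-1.7,0],[60,0,0,-2.4,0],[60,0,0,-2.8,0]]' >/dev/null
python3 -m jog '[[60,0,0,0,0],[60,0,0,0,0],[60,0,0,0,0]]' >/dev/null
python3 - <<'E'
from sp import *
go(*S(s,(0,-20,283)))
spin(cam('wrist'))
E
```

```text
tcp_pos: [625.8, 93.8, 170.7]
contact_force: [1.3, 3.9, 5.2]
tcp_pos: [625.1, 93.2, 169.7]
contact_force: [0.3, -0.4, -0.1]
gripper_width: 54.4
t 34.23 tcp [624.9  93.5 281.3] yaw -0.174 q6 0.14 w 59.8 F [-0.2 -0.  -0.4] | shift [-3.329  0.05  -0.042] turn 0
n 1618 y [-4.  -4.  69.5 70.6] x -0.5 tilt -0.004
```

```bash

python3 -m jog '[[60,-0.8,0,0,0],[60,-1.6,0,0,0],[60,-2.4,0,0,0],[60,-3,0,0,0],[60,-3.33,0.05,0,0]]' >/dev/null
python3 -m jog '[[60,0,0,0,0],[60,0,0,0,0],[60,0,0,0,0]]' >/dev/null
python3 - <<'E'
from sp import *
c=cam('wrist');spin(c)
im=c['img'];h=cv2.cvtColor(im,cv2.COLOR_RGB2HSV)
for lo,hi in((-92,-62),(62,92)):
    for y in range(lo,hi,2):
        u,v=proj(c,S(s,(0,y,86)));print(y,round(v),im[int(round(v)),int(round(u))].tolist(),end=' ')
    print()
t=cam('top')
for n,uv in [('jar',(174,265)),('cand',(340,265)),('flag',(367,129)),('mug',(291,138))]:
    a=cv2.imread('pics/top0.png')[:,:,::-1];u,v=uv;d=np.abs(a[v-14:v+14,u-14:u+14].astype(int)-t['img'][v-14:v+14,u-14:u+14]);print(n,d.mean().round(1))
E
```

```text
n 4525 y [-80.7 -77.4  75.2  76.1] x -0.7 tilt 0.002
-92 262 [107, 108, 110] -90 260 [109, 111, 112] -88 259 [106, 108, 109] -86 257 [105, 107, 109] -84 255 [107, 109, 111] -82 253 [110, 109, 112] -80 251 [108, 109, 111] -78 249 [104, 104, 107] -76 247 [100, 82, 70] -74 246 [105, 76, 49] -72 244 [109, 78, 46] -70 242 [107, 74, 44] -68 240 [110, 78, 46] -66 238 [106, 76, 43] -64 236 [86, 59, 36] 
62 98 [121, 80, 50] 64 95 [154, 105, 61] 66 93 [183, 130, 74] 68 90 [181, 127, 70] 70 88 [183, 129, 72] 72 85 [181, 127, 70] 74 83 [183, 128, 70] 76 80 [130, 122, 119] 78 77 [179, 180, 184] 80 75 [181, 182, 185] 82 72 [180, 184, 187] 84 70 [182, 185, 189] 86 67 [185, 188, 191] 88 64 [185, 187, 190] 90 62 [183, 186, 188] 
jar 11.8
cand 51.8
flag 48.1
mug 15.4
```

Both ends go straight from brown shoulder to steel at stand y ≈ -76 and +76, with no pale pin visible, so the spindle is fully home. The gripper is clear of everything, so I'm handing in.

```bash
python3 -c "
from workcell import job_done
print(job_done())"
```

```text
the job is handed in; nothing more can be done
None
```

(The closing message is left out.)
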